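# Clamp the bead jar and unscrew its cap

## Task

Push the stand's slide knob home so that its jaws brace the glass jar, then unscrew the jar's tight cap anticlockwise until its thread lets go. Lift the cap straight up and finish while still holding it level, a couple of centimetres above the jar's mouth, with the jar left standing clamped in the stand and the mug, bin and pencil sharpener left alone.

Things in the scene. Friction and masses are not known exactly. Their poses are not given: they have to be found in the camera images.
- stand: Fixed plywood jar stand. Origin on the cart top, under the clamped jar's place; y runs along the clamp. Board 110 x 190 mm (y -130 to +60), 14 mm thick. Fixed jaw 90 mm wide, 60 high, face at y = +32. Guide block (60 wide, 66 high, y -99 to -79) carries the 12 mm rod of the sliding jaw (50 wide, 20 to 60 mm high) that pushes the jar along +y against the fixed jaw.
- fixed_jaw: The stand's fixed jaw, a rubber-faced plywood upright at its +y end, 16 mm thick; part of the stand, same origin and axes as the stand.
- clamp (a joint): Slide of the moving jaw and knob, m: 0 = fully out (the start), grows as the knob is pushed along the stand's +y. Detent by an over-centre spring: about 12 N against the push at first, easing off to nothing at 14 mm; then it snaps on by itself and presses the jar with about 10 N. Home on the clamped jar it reads about 0.0295 (end of travel 0.032).
- knob_center (a point): Centre of the dark wooden slide knob, a disc of 34 mm diameter, 18 mm thick along the stand's y, on the rod's outer (-y) end, 48 mm above the cart top. When home it keeps 31 mm of free rod between it and the guide block. Its axes are those of the stand. The rod leaves the middle of its inner face, so it is pinched across the slide or pushed on its outer face.
- jar: Loose square glass jar of wooden beads on the stand's board (14 mm above the cart top) between the jaws; 64 x 64 mm, shoulder 66 mm above its underside, then a 35 mm neck, mouth 93 mm above the underside; about 0.4 kg. Origin at the centre of the underside, z up. Loose at the start: up to 22 mm short of the fixed jaw and a little askew.
- cap_center (a point): Centre (half-way up) of the twelve-sided steel cap: 54 mm across, 24 mm tall, 50 g, z up. Screwed on, it is 87 mm above the jar's underside, rim 9 mm above the shoulder, x along the jar's x. Three-lug thread, springy seal: turns stiffly (0.3 N m) anticlockwise from above, lets go after about 45 degrees (seal lifts it up to 2 mm), meets a stop at about 85; between these it lifts off.
- cap: The same cap, origin at the centre of its lower rim, 12 mm below its centre.
- mug: Navy ceramic mug, bystander, 82 mm wide, 95 mm tall; origin at the centre of its underside.
- bin: Small wicker-look plastic bin, bystander, 174 x 134 x 75 mm; origin at the centre of its underside.
- sharpener: Aluminium hand-crank pencil sharpener, bystander, about 80 x 60 x 103 mm; origin at the centre of its underside.
Not all that is in view belongs to the job. Of the things that look like the cap, the larger one is meant. What is shaped like the jar but yellow is not meant.

How it is judged:
By the outcome, as a careful person would: the job done as asked, in the order asked, and still so for the second after the job is handed in, while the arm keeps its last pose, push and grip.
It also fails if it takes over 45 s, if anything falls off the work surface, if the arm or the gripper's body presses on something with over 40 N, if the wrist force passes 120 N, or if a joint passes its speed limit or range.

## Robot

A 6-joint arm with a two-finger parallel gripper is mounted at the origin on the work surface. World frame = base frame: x ahead of the robot, y to its left, z up, the work surface at z = 0. Lengths are in m, angles in rad, forces in N, time in s.
With the tool pointing down it reaches from about 0.3 to 0.875 m from the base axis. Payload 6.4 kg.
Tool frame: the origin (TCP) lies between the finger pads; the fingertips stand 25 mm ahead of it and the grasp point (between the pads) lies 6 mm ahead of it; z points along the fingers, y is the line along which they close (so a half turn about z gives the same grasp; the last joint's range is limited). The gripper opens to 85 mm and grips with 20 to 120 N. Pads are 22 mm wide; open, the fingers measure 114 mm over their backs; the gripper's body (76 mm by 85 mm) begins 54 mm behind the grasp point. The pads swing forward as they close: fully open they stand 13 mm farther back than shut.
Start: joints at [0.973, 0.181, 1.607, -0, 1.354, -0.206], TCP at [0.22, 0.531, 0.256] pointing down, gripper open.
Joint ranges: [-2.99, 2.99], [-0.89, 2.07], [0.3, 2.58], [-1.14, 4.28], [0, 2.63], [-3.12, 3.12]. Speed limits (rad/s): [2.57, 2.57, 3.01, 3.14, 3.14, 3.14].

## Interface

Orientations are given as a unit quaternion [w, x, y, z].
In Python, from bench import ctrl gives the robot as it stands.
- The arm moves only by the tool servo_tool, never from a script. Its argument "series" is text: rows parted by semicolons, each of 7 numbers parted by spaces: the gripper command: -1 is fully open, 1 is shut, values between are in proportion, then the shift along the tool's x, y, z in m, then the turn, a rotation vector about the tool's x, y, z in degrees. A call has 1 to 12 rows; each row is the pose to reach, as a shift and turn from the pose commanded when the call began, along the tool's axes at that moment; what a row does not reach only later rows make up. A row lasts 1/12 s, in which the tool goes at most 41.7 mm and 7.16 degrees, less where a joint would pass 70% of its speed; a pose out of reach is approached as far as the arm can. A call with a gripper value outside its range is refused whole. The fingers move at their own pace and stop on an object; the grip force is fixed at half the most. Time passes only in rows, so rows that repeat a pose let the fingers close. It gives the time, the measured TCP pose, the force, the opening and the grip force at its end, in the units of the state.
- ctrl.get_obs(): the state, without advancing time (a new reading comes with each control period).
- ctrl.camera(name): name is "side" or "top" or "wrist"; returns a dict with "img" (400x640x3 uint8, red, green, blue), "z_map" (400x640 float32, m along the optical axis (not along the pixel's ray), 0 where there is no reading), "fovy" (degrees; the focal length in pixels is half the picture's height over the tangent of half this angle, whatever the lens; pixels are square), "cx", "cy" (the principal point, pixels), "extrinsics" (4x4, takes a point from camera to world coordinates); the wrist camera has in their place "T_tool_cam" (4x4, takes a point from camera to tool coordinates, whose origin is the TCP and whose axes are the flange's). Camera axes: x right, y down, z forward; pixel columns grow to the right and rows downward; lengths in m; the calibration is good to about 2 mm. The wrist camera is an equidistant fisheye: a pixel r from the principal point sees the ray r / f radians off the axis. A picture is of the moment at which its call begins: read the wrist's pose just before it.
- ctrl.hand_in(): hands the job in; it is judged then, once.
The state is a dict: "time_s": time; "q": joint angles; "dq": joint speeds; "joint_efforts": joint torques, N m; "eef_pos": TCP position; "eef_rot": TCP orientation; "wrist_force": force on the tool from outside, world axes, zero at the start; "torque": the same for the moment, N m; "opening": opening from 0.0 (shut) to 1.0 (fully open); "grasp_force": force on a finger pad.
Only numpy, scipy, OpenCV 4.12 (cv2) and the standard library are available. Lean on these libraries where they do the work, as an engineer would, in place of code of your own. Each camera call takes 0.05 s, during which the arm holds its last target. There are 200 camera calls.

## Working session

There is one attempt and no reset: what is moved stays moved. The work goes in short steps, Python scripts to look and compute and a tool call to move; the robot and the scene stay as the last step left them, time stands still between calls to the robot, and variables do not carry over. Pictures are saved under pics/ and viewed, at most 10 in all, crops included, and the job is handed in when it is done.

Besides the shell and the picture viewer there is one more tool, called after "Emit:" as a command line: name --argument value ..., lists and objects as JSON in quotes. servo_tool: Moves the arm, as the interface text tells. Its arguments: {"type":"object","properties":{"series":{"type":"string"}},"required":["series"]}

```bash
mkdir -p pics
cat > h.py <<'E'
import numpy as np, cv2
from bench import ctrl
def pts(c):
    h,w=c["z_map"].shape; f=h/2/np.tan(np.radians(c["fovy"])/2)
    v,u=np.mgrid[:h,:w]; z=c["z_map"]
    P=np.stack([(u-c["cx"])/f*z,(v-c["cy"])/f*z,z],-1)
    E=np.array(c["extrinsics"]); return P@E[:3,:3].T+E[:3,3]
E
python3 - <<'E'
from h import *
o=ctrl.get_obs(); print({k:np.round(v,3) for k,v in o.items()})
for n in ["side","top"]:
    c=ctrl.camera(n); np.savez(n,**c); cv2.imwrite(f"pics/{n}.png",c["img"][...,::-1]); print(n,c["fovy"],np.round(c["extrinsics"],3))
E
```

```text
{'time_s': np.float64(0.0), 'q': array([ 0.973,  0.182,  1.608,  0.   ,  1.354, -0.206]), 'dq': array([-0.002, -0.002, -0.   , -0.001, -0.001, -0.001]), 'joint_efforts': array([-1.0000e-03, -4.4486e+01, -3.5133e+01, -0.0000e+00,  9.0000e-03,
        0.0000e+00]), 'eef_pos': array([0.219, 0.531, 0.255]), 'eef_rot': array([-0.   ,  0.195,  0.981, -0.001]), 'wrist_force': array([ 0.146, -0.373, -0.088]), 'torque': array([ 0.019, -0.004, -0.001]), 'grasp_force': np.float64(0.0), 'opening': np.float64(1.0)}
side 45.973269125776 [[ 0.931 -0.194  0.308  0.222]
 [-0.364 -0.543  0.756 -0.828]
 [ 0.02  -0.817 -0.577  0.741]
 [ 0.     0.     0.     1.   ]]
top 45.56492163034506 [[ 0.006 -0.992  0.129  0.382]
 [-1.    -0.006  0.006 -0.016]
 [-0.006 -0.129 -0.992  1.341]
 [ 0.     0.     0.     1.   ]]
```

View pics/side.png

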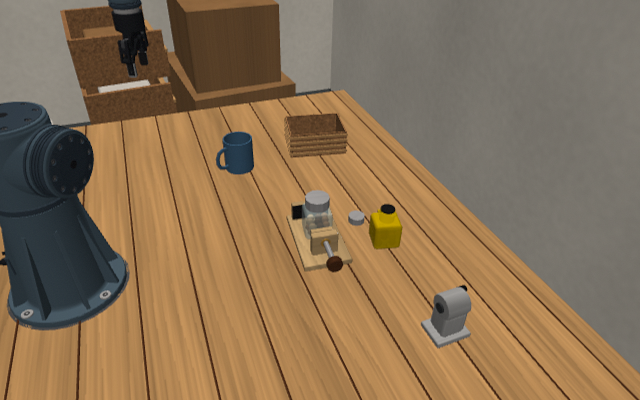

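View pics/top.png

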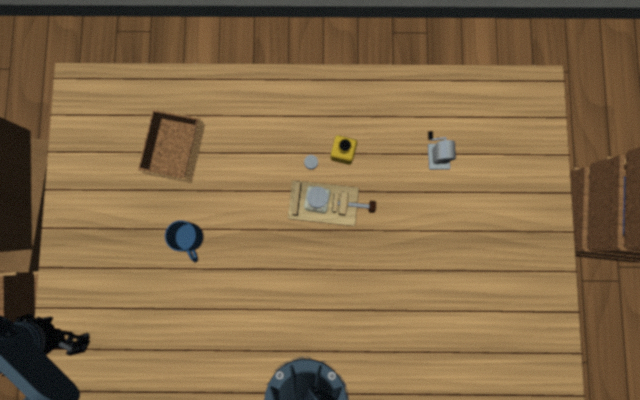

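The top view shows the knob at (372,206), the steel cap on the jar at (318,197), and the guide block at about (343,203). The stand's +y points left in the image, which is roughly world +y. The decoys are the small disc at (311,161) and the yellow jar at (343,150).

Run:
```python
from h import *
for n,roi,in [("top",(280,175,390,232)),("side",(285,180,352,275))]:
    c=np.load(n+".npz"); P=pts(c); hsv=cv2.cvtColor(c["img"],cv2.COLOR_RGB2HSV)
    x0,y0,x1,y1=roi; R=np.zeros(P.shape[:2],bool); R[y0:y1,x0:x1]=1
    def rep(nm,m):
        m=m&R
        if m.sum()<4: print(n,nm,m.sum());return
        q=P[m]; v,u=np.nonzero(m); print(n,nm,m.sum(),"med",np.median(q,0).round(4),"mid",((np.percentile(q,3,0)+np.percentile(q,97,0))/2).round(4),"ext",np.ptp(q,0).round(3),"px",u.mean().round(1),v.mean().round(1))
    Z=P[...,2]
    rep("captop",(Z>.1)&(Z<.13))
    k=(hsv[...,2]<90)&(Z>.015)&(P[...,1]<P[...,1][R&(Z>.1)].mean()-.08)
    rep("knob",k); 
    b=(Z>.008)&(Z<.02); rep("board",b)
    rep("guide",(Z>.058)&(Z<.072)); 
    rep("rod/knob",(Z>.035)&(Z<.075)&(P[...,1]<P[...,1][R&(Z>.1)].mean()-.12))
    if n=="top":
        q=P[R&(Z>.008)&(Z<.13)&(P[...,1]>P[...,1][R&(Z>.1)].mean()-.13)][:,:2].astype(np.float32); print("rect",cv2.minAreaRect(q*1000))
        q=P[R&(Z>.054)&(Z<.072)][:,:2]; print(np.c_[q,Z[R&(Z>.054)&(Z<.072)]].round(3)[::6])
```

```text
top captop 355 med [ 0.5397 -0.0293  0.1131] mid [ 0.5402 -0.0289  0.1127] ext [0.055 0.055 0.019] px 317.6 196.6
top knob 71 med [ 0.5207 -0.1759  0.0611] mid [ 0.5213 -0.176   0.059 ] ext [0.03  0.016 0.023] px 372.0 206.6
top board 1430 med [ 0.5207 -0.0627  0.0139] mid [ 0.5353 -0.0459  0.0138] ext [0.132 0.288 0.012] px 325.9 204.6
top guide 464 med [ 0.53   -0.0841  0.0623] mid [ 0.5426 -0.074   0.0643] ext [0.088 0.227 0.014] px 330.0 201.6
top rod/knob 119 med [ 0.5227 -0.1735  0.0586] mid [ 0.5218 -0.1684  0.0575] ext [0.033 0.038 0.024] px 370.5 205.9
rect ((527.3663330078125, -41.358802795410156), (232.37005615234375, 129.6122589111328), 84.42140197753906)
[[ 0.587  0.03   0.059]
 [ 0.585  0.033  0.056]
 [ 0.584  0.017  0.058]
 [ 0.582  0.019  0.058]
 [ 0.578  0.019  0.061]
 [ 0.576  0.019  0.057]
 [ 0.573  0.019  0.06 ]
 [ 0.57   0.022  0.062]
 [ 0.565  0.033  0.06 ]
 [ 0.563 -0.     0.071]
 [ 0.559  0.035  0.059]
 [ 0.559 -0.095  0.068]
 [ 0.557  0.035  0.058]
 [ 0.557 -0.076  0.061]
 [ 0.557 -0.097  0.065]
 [ 0.554  0.035  0.055]
 [ 0.555 -0.076  0.058]
 [ 0.553 -0.1   
[... 1677 characters left out ...]
37  0.064]
 [ 0.508 -0.033  0.062]
 [ 0.508 -0.079  0.057]
 [ 0.507 -0.102  0.069]
 [ 0.509 -0.182  0.056]
 [ 0.504  0.026  0.064]
 [ 0.505 -0.097  0.066]
 [ 0.502  0.037  0.059]
 [ 0.503 -0.095  0.06 ]
 [ 0.5    0.032  0.056]]
side captop 388 med [ 0.5369 -0.0362  0.1132] mid [ 0.5378 -0.0306  0.1089] ext [0.055 0.059 0.017] px 316.9 199.7
side knob 201 med [ 0.5184 -0.1853  0.0573] mid [ 0.5189 -0.1809  0.0531] ext [0.314 0.657 0.704] px 333.7 263.0
side board 1196 med [ 0.5022 -0.0899  0.0146] mid [ 0.5334 -0.0559  0.0139] ext [0.175 0.197 0.012] px 315.4 245.8
side guide 596 med [ 0.5237 -0.0933  0.0635] mid [ 0.5289 -0.0764  0.0644] ext [0.076 0.232 0.014] px 320.9 232.2
side rod/knob 0
```

```bash
cat >> h.py <<'E'
from scipy.spatial.transform import Rotation as Ro
def delta(p,th):  # target TCP, tool pointing down, tool-y heading th (deg)
    o=ctrl.get_obs(); q=np.array(o["eef_rot"]); R=Ro.from_quat(q[[1,2,3,0]])
    t=np.radians(th); s,c=np.sin(t),np.cos(t)
    T=Ro.from_matrix(np.array([[-s,c,0],[c,s,0],[0,0,-1]]))
    print("shift mm",(R.inv().apply(np.array(p)-o["eef_pos"])*1000).round(1),"turn deg",np.degrees((R.inv()*T).as_rotvec()).round(1),
      "t",round(float(o["time_s"]),2),"pos",np.round(o["eef_pos"],4),"F",np.round(o["wrist_force"],1),"open",o["opening"],"q6",np.round(o["q"][5],2))
E
python3 -c "
from h import *
delta([.517,-.217,.20],-6.1)"
```

```text
shift mm [-560.8 -577.6   56.2] turn deg [-0.1  0.  73.7] t 0.1 pos [0.2193 0.531  0.2555] F [0.5 0.3 0.2] open 0.9956541155127232 q6 -0.21
```

Emit:
servo_tool --series "1 -0.56 -0.578 0.05 0 0 73.6;1 -0.56 -0.578 0.05 0 0 73.6;1 -0.56 -0.578 0.05 0 0 73.6;1 -0.56 -0.578 0.05 0 0 73.6;1 -0.56 -0.578 0.05 0 0 73.6;1 -0.56 -0.578 0.05 0 0 73.6;1 -0.56 -0.578 0.05 0 0 73.6;1 -0.56 -0.578 0.05 0 0 73.6;1 -0.56 -0.578 0.05 0 0 73.6;1 -0.56 -0.578 0.05 0 0 73.6;1 -0.56 -0.578 0.05 0 0 73.6;1 -0.56 -0.578 0.05 0 0 73.6"

```text
time_s: 1.1
eef_pos: [0.4037, 0.0656, 0.2252]
eef_rot: [0.0, 0.744, 0.668, 0.0]
wrist_force: [0.7, 1.3, 0.3]
opening: 0.004
grasp_force: 0.0
```

```bash
python3 -c "
from h import *
delta([.517,-.217,.20],-6.1)"
```

```text
shift mm [-268.8  143.1   25.2] turn deg [ 0.  -0.  -0.1] t 1.1 pos [0.4037 0.0656 0.2252] F [0.7 1.3 0.3] open 0.0037766385647314744 q6 -0.02
```

Emit:
servo_tool --series "1 -0.27 0.143 0.025 0 0 0;1 -0.27 0.143 0.025 0 0 0;1 -0.27 0.143 0.025 0 0 0;1 -0.27 0.143 0.025 0 0 0;1 -0.27 0.143 0.025 0 0 0;1 -0.27 0.143 0.025 0 0 0;1 -0.27 0.143 0.025 0 0 0;1 -0.27 0.143 0.025 0 0 0;1 -0.27 0.143 0.025 0 0 0;1 -0.27 0.143 0.025 0 0 0;1 -0.27 0.143 0.025 0 0 0"

```text
time_s: 2.02
eef_pos: [0.5168, -0.2149, 0.1997]
eef_rot: [-0.001, 0.743, 0.669, -0.0]
wrist_force: [0.5, 0.6, 0.3]
opening: 0.001
grasp_force: 0.0
```

Run:
```python
from h import *
delta([.517,-.217,.057],-6.1)
c=ctrl.camera("wrist"); cv2.imwrite("pics/w1.png",c["img"][...,::-1])
```

```text
shift mm [ -2.2   0.6 142.7] turn deg [-0.1 -0.1  0.1] t 2.02 pos [ 0.5168 -0.2149  0.1997] F [0.5 0.6 0.3] open 0.0007448740504804666 q6 -0.5
```

View pics/w1.png

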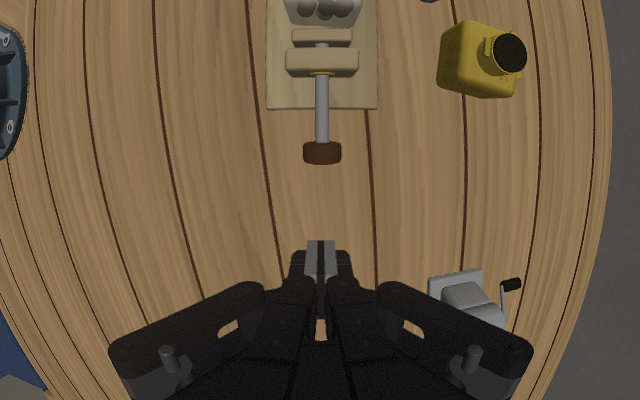

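The wrist picture shows the knob at (322,152), in line with the shut fingers at (320,250). I'll descend and push.

Emit:
servo_tool --series "1 -0.003 0 0.04 0 0 0;1 -0.003 0 0.08 0 0 0;1 -0.003 0 0.12 0 0 0;1 -0.003 0 0.143 0 0 0;1 -0.003 0 0.143 0 0 0;1 0.005 0 0.143 0 0 0;1 0.01 0 0.143 0 0 0;1 0.015 0 0.143 0 0 0;1 0.02 0 0.143 0 0 0;1 0.025 0 0.143 0 0 0;1 0.025 0 0.143 0 0 0"

```text
time_s: 2.98
eef_pos: [0.5215, -0.1931, 0.06]
eef_rot: [0.003, 0.743, 0.669, -0.001]
wrist_force: [-2.8, -9.8, 0.6]
opening: -0.001
grasp_force: 4.5
```

Run:
```python
from h import *
delta([.517,-.217,.057],-6.1)
```

```text
shift mm [-24.2  -2.    3.1] turn deg [0.2 0.3 0.1] t 2.98 pos [ 0.5215 -0.1931  0.06  ] F [-2.8 -9.8  0.6] open -0.0008186598165538516 q6 -0.46
```

Emit:
servo_tool --series "1 0.004 0 0 0 0 0;1 0.008 0 0 0 0 0;1 0.012 0 0 0 0 0;1 0.016 0 0 0 0 0;1 0.02 0 0 0 0 0;1 0.022 0 0 0 0 0;1 0.022 0 0 0 0 0"

```text
time_s: 3.57
eef_pos: [0.5227, -0.1686, 0.0577]
eef_rot: [0.0, 0.743, 0.669, 0.0]
wrist_force: [-0.1, -0.6, -0.1]
opening: -0.001
grasp_force: 0.0
```

Run:
```python
from h import *
delta([.521,-.172,.2],-6.1)
c=ctrl.camera("wrist"); cv2.imwrite("pics/w2.png",c["img"][...,::-1])
```

```text
shift mm [  -3.6   -1.2 -142.3] turn deg [0.  0.  0.1] t 3.57 pos [ 0.5227 -0.1686  0.0577] F [-0.1 -0.6 -0.1] open -0.001452837379323195 q6 -0.42
```

View pics/w2.png

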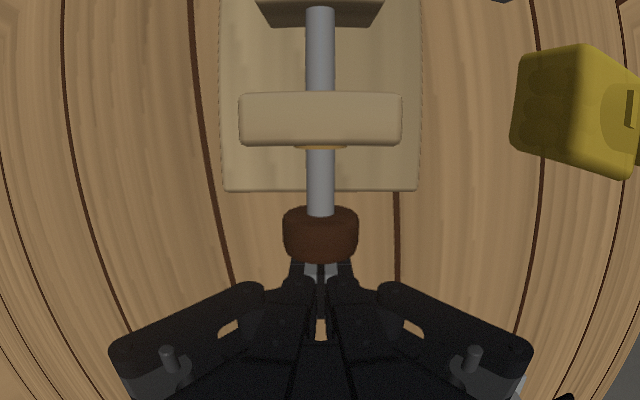

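The knob is at (320,232) with the fingers just behind it and there's no contact force, so it has snapped on. I'll make a short check push, back off and lift.

Emit:
servo_tool --series "1 0.003 0 0 0 0 0;1 0.006 0 0 0 0 0;1 0.006 0 0 0 0 0"

```text
time_s: 3.87
eef_pos: [0.5227, -0.1682, 0.0576]
eef_rot: [0.003, 0.743, 0.669, -0.003]
wrist_force: [-5.3, -21.6, -4.0]
opening: 0.001
grasp_force: 11.2
```

Emit:
servo_tool --series "1 -0.03 0 0 0 0 0;1 -0.03 0 0 0 0 0;1 -0.03 0 -0.042 0 0 0;-1 -0.03 0 -0.083 0 0 0;-1 -0.03 0 -0.124 0 0 0;-1 -0.03 0 -0.15 0 0 0;-1 -0.03 0 -0.15 0 0 0;-1 -0.03 0 -0.15 0 0 0"

```text
time_s: 4.53
eef_pos: [0.5209, -0.1934, 0.2094]
eef_rot: [0.002, 0.743, 0.669, 0.001]
wrist_force: [0.2, 0.6, -1.4]
opening: 0.708
grasp_force: 0.0
```

Run:
```python
from h import *
c=ctrl.camera("top"); P=pts(c); Z=P[...,2]
m=np.zeros(Z.shape,bool); m[175:232,290:345]=1
m&=(Z>.105)&(Z<.125); q=P[m]; print("cap",m.sum(),np.median(q,0).round(4),((q.min(0)+q.max(0))/2).round(4),np.ptp(q,0))
r=cv2.minEnclosingCircle((q[:,:2]*1000).astype(np.float32)); print(r)
delta([.538,-.06,.2],-6.1)
```

```text
cap 345 [ 0.5394 -0.011   0.1134] [ 0.5393 -0.0099  0.1123] [0.05303899 0.05446987 0.01412954]
((539.7904663085938, -9.958189964294434), 27.59354019165039)
shift mm [133.9   4.1   7.3] turn deg [ 0.  -0.   0.1] t 4.58 pos [ 0.5198 -0.1928  0.2073] F [0.1 1.1 0.2] open 0.7922844988929151 q6 -0.46
```

Clamped: it resists at 21 N. The cap is now over the stand origin, at (0.540, -0.010). Next, a closer wrist look for the flats.

Emit:
servo_tool --series "-1 0.035 0.002 0 0 0 0;-1 0.07 0.002 0 0 0 0;-1 0.1 0.002 0 0 0 0;-1 0.1 0.002 0 0 0 0;-1 0.1 0.002 0 0 0 0"

```text
time_s: 5.0
eef_pos: [0.5313, -0.0919, 0.2051]
eef_rot: [-0.002, 0.742, 0.67, -0.001]
wrist_force: [-0.3, 0.4, 0.5]
opening: 0.999
grasp_force: 0.0
```

Run:
```python
from h import *
o=ctrl.get_obs(); c=ctrl.camera("wrist"); T=np.array(c["T_tool_cam"]); print(T.round(3))
img=c["img"]; h=400; f=h/2/np.tan(np.radians(c["fovy"])/2); z=c["z_map"]
v,u=np.mgrid[:400,:640]; a=u-c["cx"]; b=v-c["cy"]; r=np.hypot(a,b)+1e-9; t=r/f
x=np.tan(np.minimum(t,1.5))
P=np.stack([x*a/r*z,x*b/r*z,z],-1)@T[:3,:3].T+T[:3,3]
q=np.array(o["eef_rot"]); W=Ro.from_quat(q[[1,2,3,0]]).as_matrix(); P=P@W.T+o["eef_pos"]
Z=P[...,2]; m=(Z>.108)&(Z<.118)&(np.hypot(P[...,0]-.54,P[...,1]+.01)<.04)
Q=P[m]; print(m.sum(),Q.mean(0),np.median(Q[:,2]))
cnt=max(cv2.findContours(m.astype(np.uint8),0,1)[0],key=cv2.contourArea)[:,0]
C=P[cnt[:,1],cnt[:,0]]; (cx,cy),R=cv2.minEnclosingCircle((C[:,:2]*1000).astype(np.float32)); print("circle",cx,cy,R)
# area centroid and support width by heading
H=C[:,:2]*1000
for th in range(0,180,5):
    d=np.array([np.cos(np.radians(th)),np.sin(np.radians(th))]); s=H@d; print(th,np.ptp(s).round(1),((s.max()+s.min())/2-np.array([cx,cy])@d).round(1),end=" | ")
delta([cx/1000,cy/1000,.2],-6.1)
vv,uu=np.nonzero(m); x0,y0=uu.min()-40,max(vv.min()-40,0)
cv2.imwrite("pics/w3.png",cv2.resize(img[y0:vv.max()+40,x0:uu.max()+40,::-1],None,fx=3,fy=3)[:600,:800]); print(x0,y0)
```

```text
[[-0.002 -0.96  -0.281  0.072]
 [ 1.    -0.002  0.    -0.001]
 [-0.001 -0.281  0.96  -0.118]
 [ 0.     0.     0.     1.   ]]
5128 [ 0.53768165 -0.00928252  0.11364768] 0.11364088394891902
circle 537.6727905273438 -9.146190643310547 28.210559844970703
0 54.4 -0.0 | 5 54.9 -0.1 | 10 55.2 -0.1 | 15 55.0 -0.1 | 20 54.5 -0.1 | 25 54.4 0.0 | 30 54.8 0.1 | 35 55.3 -0.0 | 40 55.6 -0.1 | 45 55.5 -0.1 | 50 55.0 -0.1 | 55 54.3 -0.1 | 60 55.0 -0.2 | 65 55.6 -0.2 | 70 55.8 -0.2 | 75 55.5 -0.2 | 80 54.8 -0.2 | 85 54.4 -0.1 | 90 55.5 -0.1 | 95 56.1 -0.1 | 100 56.3 -0.1 | 105 56.1 -0.1 | 110 55.4 -0.1 | 115 54.7 -0.0 | 120 55.2 0.1 | 125 55.6 0.0 | 130 55.7 -0.1 | 135 55.4 -0.2 | 140 55.1 -0.1 | 145 54.8 -0.0 | 150 55.7 0.0 | 155 56.3 0.0 | 160 56.4 -0.0 | 165 56.1 -0.0 | 170 55.4 -0.0 | 175 54.3 -0.0 | shift mm [84.2 -2.5  5.6] turn deg [-0.2 -0.   0.1] t 5.05 pos [ 0.5315 -0.0931  0.2055] F [ 0.2 -1.1  1. ] open 0.9981467561990298 q6 -0.29
239 17
```

View pics/w3.png

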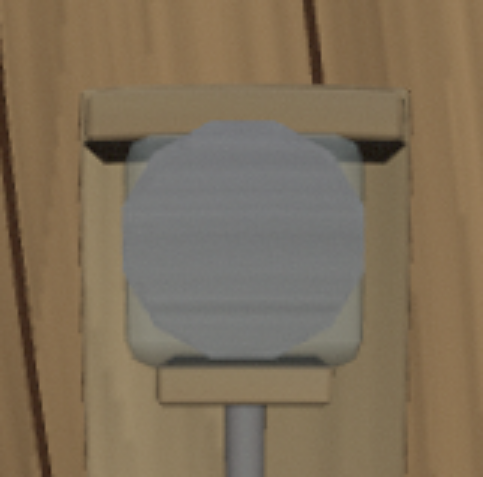

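Flats face headings of about -5.5° plus multiples of 30°, so the tool heading already matches a flat pair. I'll move over the cap and descend most of the way.

Emit:
servo_tool --series "-1 0.04 -0.002 0 0 0 0;-1 0.084 -0.002 0 0 0 0;-1 0.084 -0.002 0 0 0 0;-1 0.084 -0.002 0.025 0 0 0;-1 0.084 -0.002 0.05 0 0 0;-1 0.084 -0.002 0.07 0 0 0;-1 0.084 -0.002 0.07 0 0 0;-1 0.084 -0.002 0.07 0 0 0"

```text
time_s: 5.72
eef_pos: [0.5381, -0.011, 0.1358]
eef_rot: [-0.002, 0.744, 0.668, -0.001]
wrist_force: [-0.3, 0.0, -0.5]
opening: 1.002
grasp_force: 0.0
```

Run:
```python
from h import *
delta([.5385,-.0095,.109],-5.6)
c=ctrl.camera("wrist"); cv2.imwrite("pics/w4.png",c["img"][...,::-1])
```

```text
shift mm [ 1.5  0.3 26.8] turn deg [-0.2 -0.  -0.5] t 5.72 pos [ 0.5381 -0.011   0.1358] F [-0.3  0.  -0.5] open 1.002440443285552 q6 -0.13
```

View pics/w4.png

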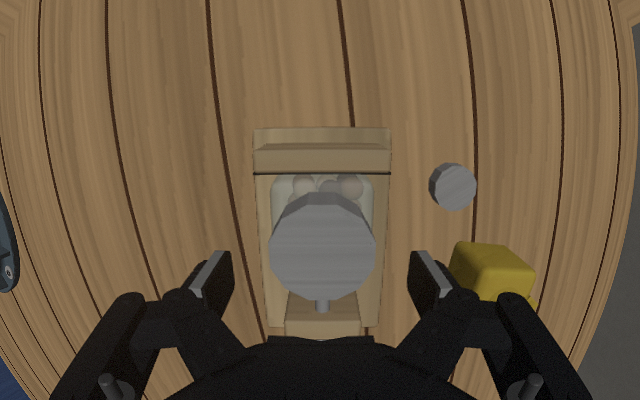

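Run:
```python
from h import *
o=ctrl.get_obs(); c=ctrl.camera("wrist"); T=np.array(c["T_tool_cam"]); f=200/np.tan(np.radians(c["fovy"])/2)
q=np.array(o["eef_rot"]); R=Ro.from_quat(q[[1,2,3,0]])
def pr(p):
    p=np.linalg.inv(T)@np.r_[p,1]; r=np.hypot(p[0],p[1]); t=np.arctan2(r,p[2])*f
    return (c["cx"]+p[0]/r*t,c["cy"]+p[1]/r*t)
for z in(.025,.012): 
  for x in (-.011,.011): print("pad",x,z,np.round(pr([x,.0425,z])))
for p in ([.5397,-.0105,.1133],[.5377,-.0091,.1133]): print("cap",np.round(pr(R.inv().apply(np.array(p)-o["eef_pos"])),1))
```

```text
pad -0.011 0.025 [402. 273.]
pad 0.011 0.025 [406. 235.]
pad -0.011 0.012 [407. 285.]
pad 0.011 0.012 [413. 246.]
cap [323.8 255.8]
cap [319.6 253.8]
```

Fingers and cap are centred across the closing axis (321.5 vs 322 px). The open tips stand about 12 mm ahead of the TCP. I'll lower and grip.

Emit:
servo_tool --series "-1 0.0015 0 0.015 0 0 0;-1 0.0015 0 0.03 0 0 0;-1 0.0015 0 0.03 0 0 0;0.5 0.0015 0 0.03 0 0 0;1 0.0015 0 0.03 0 0 0;1 0.0015 0 0.03 0 0 0;1 0.0015 0 0.03 0 0 0;1 0.0015 0 0.03 0 0 0;1 0.0015 0 0.03 0 0 0;1 0.0015 0 0.03 0 0 0"

```text
time_s: 6.65
eef_pos: [0.5399, -0.009, 0.1091]
eef_rot: [0.001, 0.743, 0.669, 0.0]
wrist_force: [-4.2, 0.0, 7.1]
opening: 0.619
grasp_force: 63.8
```

Run:
```python
from h import *
delta([.5385,-.0095,.106],-5.6); print(ctrl.get_obs()["torque"],ctrl.get_obs()["grasp_force"])
```

```text
shift mm [-0.7 -1.3  3.1] turn deg [ 0.1  0.  -0.4] t 6.65 pos [ 0.5399 -0.009   0.1091] F [-4.2  0.   7.1] open 0.618755574243912 q6 -0.13
[-0.06951387  0.70708134  0.04196709] 63.81089863367379
```

Gripped at 64 N (opening 52.6 mm). I'll relax the residual load slightly and turn anticlockwise, which is negative about tool z.

Emit:
servo_tool --series "1 0 0.001 -0.002 0 0 0;1 0 0.001 -0.002 0 0 -5;1 0 0.001 -0.002 0 0 -11;1 0 0.001 -0.002 0 0 -17;1 0 0.001 -0.002 0 0 -23;1 0 0.001 -0.002 0 0 -29;1 0 0.001 -0.002 0 0 -35;1 0 0.001 -0.002 0 0 -40;1 0 0.001 -0.002 0 0 -40"

```text
time_s: 7.4
eef_pos: [0.5394, -0.0088, 0.1098]
eef_rot: [-0.001, 0.468, 0.884, -0.001]
wrist_force: [-5.2, -2.2, 2.5]
opening: 0.619
grasp_force: 67.5
```

Run:
```python
from h import *
delta([.5385,-.0095,.106],-5.6); print(ctrl.get_obs()["torque"],ctrl.get_obs()["grasp_force"])
```

```text
shift mm [-0.1 -1.1  3.8] turn deg [-0.1 -0.  39.8] t 7.4 pos [ 0.5394 -0.0088  0.1098] F [-5.2 -2.2  2.5] open 0.6192942237231681 q6 -0.83
[-0.34391637  0.92522845  0.05313139] 67.5147370621562
```

Emit:
servo_tool --series "1 0 0 0 0 0 -6;1 0 0 0 0 0 -12;1 0 0 0 0 0 -18;1 0 0 0 0 0 -24;1 0 0 0 0 0 -27;1 0 0 0 0 0 -27"

```text
time_s: 7.9
eef_pos: [0.5394, -0.0089, 0.1101]
eef_rot: [-0.001, 0.249, 0.968, -0.0]
wrist_force: [-7.2, -1.6, 5.6]
opening: 0.619
grasp_force: 67.8
```

Run:
```python
from h import *
delta([.5385,-.0095,.106],-5.6); print(ctrl.get_obs()["torque"],ctrl.get_obs()["grasp_force"])
c=ctrl.camera("wrist"); cv2.imwrite("pics/w5.png",c["img"][...,::-1])
```

```text
shift mm [ 0.5 -1.   4.1] turn deg [-0.1 -0.  66.7] t 7.9 pos [ 0.5394 -0.0089  0.1101] F [-7.2 -1.6  5.6] open 0.6189661426979421 q6 -1.3
[-0.3230513   1.11052105 -0.06499806] 67.84297144040465
```

View pics/w5.png

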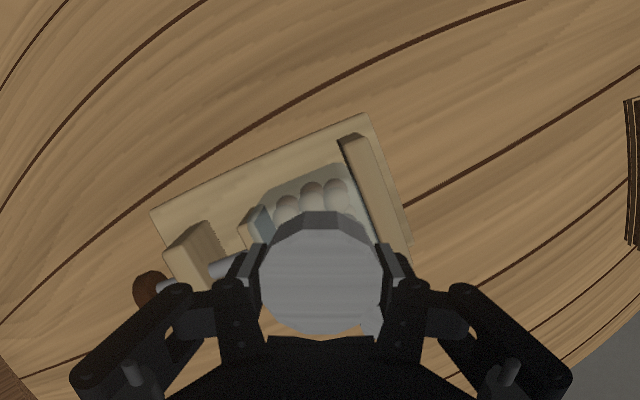

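The cap (325,270) turned with the pads, and the jar still sits square between the jaws. I'll start the lift gently.

Emit:
servo_tool --series "1 0 0 -0.003 0 0 0;1 0 0 -0.006 0 0 0;1 0 0 -0.008 0 0 0;1 0 0 -0.008 0 0 0"

```text
time_s: 8.28
eef_pos: [0.5396, -0.009, 0.1175]
eef_rot: [-0.001, 0.251, 0.968, -0.0]
wrist_force: [-5.2, -2.9, 0.3]
opening: 0.62
grasp_force: 67.3
```

Emit:
servo_tool --series "1 0 0 -0.005 0 0 0;1 0 0 -0.01 0 0 0;1 0 0 -0.015 0 0 0;1 0 0 -0.02 0 0 0;1 0 0 -0.025 0 0 0;1 0 0 -0.03 0 0 0;1 0 0 -0.031 0 0 0;1 0 0 -0.031 0 0 0;1 0 0 -0.031 0 0 0"

```text
time_s: 9.03
eef_pos: [0.5404, -0.0087, 0.1483]
eef_rot: [0.0, 0.251, 0.968, 0.0]
wrist_force: [0.3, 0.4, -1.3]
opening: 0.619
grasp_force: 67.1
```

Run:
```python
from h import *
delta([.539,-.0095,.148],60); print(ctrl.get_obs()["grasp_force"],ctrl.get_obs()["eef_rot"])
c=ctrl.camera("side"); cv2.imwrite("pics/s2.png",cv2.resize(c["img"][130:290,230:430,::-1],None,fx=3.5,fy=3.5,interpolation=2))
```

```text
shift mm [ 0.8 -1.4  0.3] turn deg [0. 0. 1.] t 9.03 pos [ 0.5404 -0.0087  0.1483] F [ 0.3  0.4 -1.3] open 0.6191349545318521 q6 -1.3
67.13017509318888 [6.36200712e-05 2.50754043e-01 9.68050828e-01 2.19711544e-05]
```

View pics/s2.png

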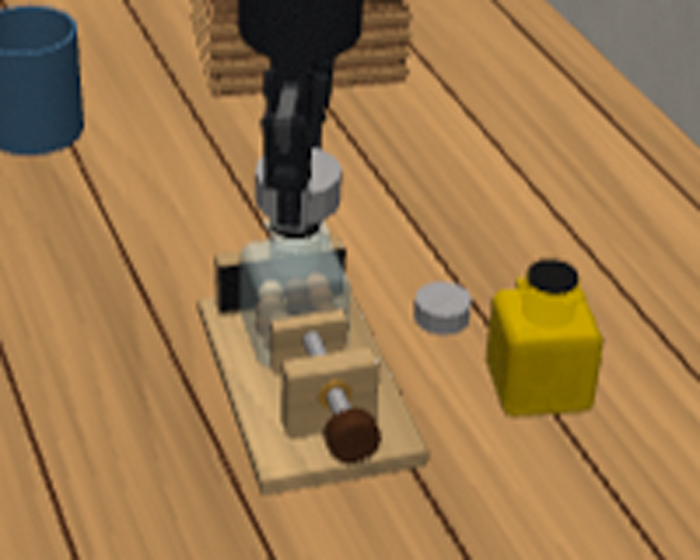

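The crop shows the cap held level at (298,190) above the open mouth at (300,240). The jar is clamped and upright, the knob is home, and the mug is untouched. Handing in.

```bash
python3 -c "
from bench import ctrl
print(ctrl.hand_in())"
```

```text
the job is handed in; nothing more can be done
None
```

Job handed in at about 9 s: knob pushed home, cap unscrewed about 67° anticlockwise and held level about 2 cm above the mouth, with the jar still clamped and the mug, bin and sharpener not touched.

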